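Put the rechargeable things on their chargers

TASK

At the end of the day put the four rechargeable things on this desk on their own chargers: the earbuds case, which was left on the mouse's dock, in the middle of the round white pad, then the mouse on its dock, the phone handset face up in the cradle of its base, and the camera battery on the battery charger, slid contacts first between the guides until it is fully home against the charger's contacts. Set each one down rather than dropping it, and leave the calculator and the glasses case where they lie.

Things in the scene. Friction and masses are not known exactly. Their poses are not given: they have to be found in the camera images.
- earbuds (a point): Earbuds charging case: navy blue rounded box 60 long (x) x 46 wide (y) x 24 mm high, 40 to 80 g, with a black seam and a silver hinge tab at its +x end. The point is its centre, 12 mm above its underside. At the start it lies on the mouse dock. Axes: x along its length, y across, z up. 
- mouse (a point): Cordless computer mouse: off-white, rounded, 98 long (x) x 56 wide (y) x 34 mm high, with a black wheel towards its front (+x). The point is its centre, 17 mm above its underside; the sides are upright between about 8 and 14 mm above the underside and slope in by 3 mm on each side above that. Axes: x along its length, y across, z up. 
- handset (a point): Cordless phone handset lying face up: silver body 150 long (x) x 46 wide (y) x 24 mm high with a black face, blue-grey screen towards the earpiece (+x) and a white keypad; about 150 g. The point is its centre, 12 mm above its underside. Axes: x along its length, y across, z up. 
- battery (a point): Camera battery pack: black block with orange sides and label, 70 long (x) x 38 wide (y) x 40 mm high, about 200 g. The gold contacts are on its +x end, and a gold stripe on its top marks that end. The point is its centre, 20 mm above its underside. Axes: x along its length, y across, z up. 
- pad_top (a point): Round white wireless charging pad, 96 mm across and 10 mm high, fixed, with a grey ring on top. The point is the centre of its top face (10 mm above the desk), where the earbuds case belongs, in any direction.
- dock_top (a point): Mouse charging dock: fixed flat aluminium slab 128 long (x) x 84 wide (y) x 10 mm high with a black rubber face; a lip 6 mm high and 6 mm wide stands across each end, 116 mm apart inside; the long sides are open. The point is the centre of the face (10 mm above the desk), where the mouse belongs, lying along the dock's x (front at either end). z up.
- cradle (a point): Phone base, fixed, black, 106 (x) x 206 (y) x 18 mm high, keys along its -x edge. Two end cups 10 mm high hold the handset's ends: inside 166 long (y) x 62 mm wide (x), sides open for fingers over the middle 110 mm. The point: middle of the cradle's floor, 18 mm above the desk, 14 mm to +x of the base's middle. The handset lies here face up along y, earpiece at either end. z up.
- contacts (a point): Battery charger, fixed, black, 110 (x) x 64 (y), deck 18 mm high, 20 mm end wall with gold contacts at +x. Point: foot of the contacts, on the deck; x = way to slide, z up. Deck reaches 96 mm back. Guides 8 mm high, 44 apart (mouth flared to 50), on the last 21 mm. Set battery centre 58 back, slide (1-3 N); home it is 35 back. Keep fingertips over 9 mm above the deck to clear the guides.
- calculator: Pocket calculator, dark grey, 122 x 70 x 12 mm, not rechargeable: leave it. Origin at the middle of its underside, x along its length, its display towards +x.
- glasses_case: Brown hard glasses case, 158 x 60 x 36 mm: leave it. Origin at the middle of its underside, x along its length.
There are look-alikes about, which are no part of the job. What is meant by the part that bears handset is not red, and is the larger of those in its own colour. Leave any turquoise look-alike of the part that bears mouse alone.

How it is judged:
At the end, for the whole second after the job is handed in: All at rest and flat: case on the pad, mouse on the dock, handset face up on the cradle's floor, each within 15 mm of the middle (mouse and handset within 17 degrees of lengthwise); battery on the charger's deck between the guides, contacts first, within 4 mm of fully home (horizontal distance between earbuds and pad_top below 0.015 m and z of earbuds in the frame of pad_top between 0.008 and 0.016 m and angle between each of earbuds, mouse, handset, battery's own z axis and vertical below 0.1 rad and horizontal distance between mouse and dock_top below 0.015 m and z of mouse in the frame of dock_top between 0.013 and 0.021 m and horizontal distance between handset and cradle below 0.015 m and z of handset in the frame of cradle between 0.008 and 0.016 m and angle between the x axis of mouse and the x axis of dock_top, either way round below 0.3 rad and angle between the x axis of handset and the y axis of cradle, either way round below 0.3 rad and x of battery in the frame of contacts between -0.039 and -0.032 m and y of battery in the frame of contacts between -0.006 and 0.006 m and z of battery in the frame of contacts between 0.016 and 0.024 m and angle between the x axis of battery and the x axis of contacts, either way round below 0.2 rad and x of contacts in the frame of battery above 0 m and linear speed of each of earbuds_body, mouse_body, phone, battery_body below 0.02 m/s and angular speed of each of earbuds_body, mouse_body, phone, battery_body below 0.2 rad/s); the robot touches nothing.
It fails at once if the calculator is moved by more than 20 mm (distance of calculator from where it was at the start of the episode above 0.02 m).
It fails at once if the glasses case is moved by more than 20 mm (distance of glasses_case from where it was at the start of the episode above 0.02 m).
It fails at once if one of the four things is let go more than about 5 cm above its place ((height (world z) of earbuds above 0.09 m and contact force between earbuds_body and the fingers below 0.05 N) or (height (world z) of mouse above 0.09 m and contact force between mouse_body and the fingers below 0.05 N) or (height (world z) of handset above 0.09 m and contact force between phone and the fingers below 0.05 N) or (height (world z) of battery above 0.09 m and contact force between battery_body and the fingers below 0.05 N)).
It also fails if it takes over 112 s, if anything falls off the work surface, if the arm or the gripper's body presses on something with over 40 N, if the wrist force passes 120 N, or if a joint passes its speed limit or range.

ROBOT

A 6-joint arm with a two-finger parallel gripper is mounted at the origin on the work surface. World frame = base frame: x ahead of the robot, y to its left, z up, the work surface at z = 0. Lengths are in m, angles in rad, forces in N, time in s.
With the tool pointing down it reaches from about 0.325 to 0.9 m from the base axis. Payload 6.1 kg.
Tool frame: the origin (TCP) lies at the centre of the arm's flange, where the gripper is bolted on; the fingertips stand 182 mm ahead of it and the grasp point (between the pads) lies 164 mm ahead of it; z points along the fingers, y is the line along which they close (so a half turn about z gives the same grasp; the last joint's range is limited). The gripper opens to 87 mm and grips with 3 to 60 N. Pads are 19 mm wide; open, the fingers measure 117 mm over their backs; the gripper's body (75 mm by 190 mm) begins 51 mm behind the grasp point.
Start: joints at [1.193, 0.22, 1.526, -0, 1.395, -0.126], TCP at [0.156, 0.605, 0.405] pointing down, gripper open.
Joint ranges: [-2.98, 2.98], [-0.91, 2.08], [0.09, 2.57], [-1.24, 4.39], [0.2, 2.65], [-2.68, 2.68]. Speed limits (rad/s): [2.57, 2.57, 3.01, 3.14, 3.14, 3.14].

INTERFACE

Orientations are given as a 3x3 rotation matrix whose columns are the frame's x, y, z axes.
In Python, from workcell import r, solver, read_camera gives the robot as it stands. Calls block until the motion is done:
- r.move_pose(position, orientation): joint-space move of the TCP to a pose.
- r.move_l(position, ori=None, v=0.15, contact_N=None): straight line of the TCP; ori=None keeps the orientation; v is the mean speed in m/s. With contact_N (N) it stops when the force on the tool has changed by that much, and returns True; else False.
- r.goto_joints(angles): joint-space move.
- r.set_gripper(opening, grasp_force=None): opening from 0.0 (shut) to 1.0 (fully open); grasp_force is the grip in N (None keeps the last); returns when the fingers have stopped.
- r.dwell(seconds).
- solver.inverse_kinematics(position, orientation): joint angles nearest the present ones, or None.
- r.sense(): the state.
- read_camera(name): name is "side" or "top"; returns a dict with "frame" (384x512x3 uint8, red, green, blue), "K" (3x3 intrinsics, pixels), "R" (3x3) and "t" (3): a world point X has camera coordinates R X + t. Camera axes: x right, y down, z forward; pixel columns grow to the right and rows downward; lengths in m; the calibration is good to about 2 mm. A picture is of the moment at which its call begins. There is no depth.
A pose or a line that the arm cannot do raises r.Unreachable and nothing moves.
- r.job_done(): hands the job in; it is judged then, once.
The state is a dict: "time": time; "joint_pos": joint angles; "qd": joint speeds; "joint_torque": joint torques, N m; "tool_pos": TCP position; "tcp_rot": TCP orientation; "contact_force": force on the tool from outside, world axes, zero at the start; "moment": the same for the moment, N m; "grip_width": opening from 0.0 (shut) to 1.0 (fully open); "grasp_force": force on a finger pad.
Only numpy, scipy, OpenCV 4.12 (cv2) and the standard library are available. Lean on these libraries where they do the work, as an engineer would, in place of code of your own. Each camera call takes 0.05 s, during which the arm holds its last target. There are 200 camera calls.

## Working session

There is one attempt and no reset: what is moved stays moved. The work goes in short steps, each a Python script; the robot and the scene stay as the last script left them, time stands still between calls to the robot, and variables do not carry over. Pictures are saved under pics/ and viewed, at most 14 in all, crops included, and the job is handed in when it is done.

```bash
ls; mkdir -p pics; python3 - <<'E'
from workcell import r, solver, read_camera
import cv2, numpy as np
for n in ("top","side"):
    d=read_camera(n); np.savez(f"{n}0.npz",**d)
    cv2.imwrite(f"pics/{n}0.png",cv2.resize(d["frame"][:,:,::-1],None,fx=1.5625,fy=1.5625,interpolation=cv2.INTER_CUBIC))
    print(n,d["K"].tolist(),d["R"].round(4).tolist(),d["t"])
s=r.sense();print(s["time"],s["tool_pos"],s["tcp_rot"])
E
```

```text
pics
top [[387.3411812200637, 0.0, 250.45199786982937], [0.0, 387.3411812200637, 200.3926526083093], [0.0, 0.0, 1.0]] [[-0.0109, -0.9999, -0.0037], [-0.9933, 0.0113, -0.1153], [0.1153, 0.0024, -0.9933]] [-0.03117525  0.49569381  1.13131606]
side [[404.65236043417616, 0.0, 256.3324472232057], [0.0, 404.65236043417616, 188.17754470981558], [0.0, 0.0, 1.0]] [[0.7931, -0.609, 0.0148], [-0.4184, -0.5623, -0.7133], [0.4427, 0.5595, -0.7007]] [-0.39299619  0.23354913  1.04676319]
0.1 [0.15562775 0.60506263 0.4037397 ] [[-9.68462382e-01  2.49158879e-01 -6.83553013e-04]
 [ 2.49159693e-01  9.68460992e-01 -1.65955055e-03]
 [ 2.48502675e-04 -1.77752613e-03 -9.99998389e-01]]
```

View pics/top0.png

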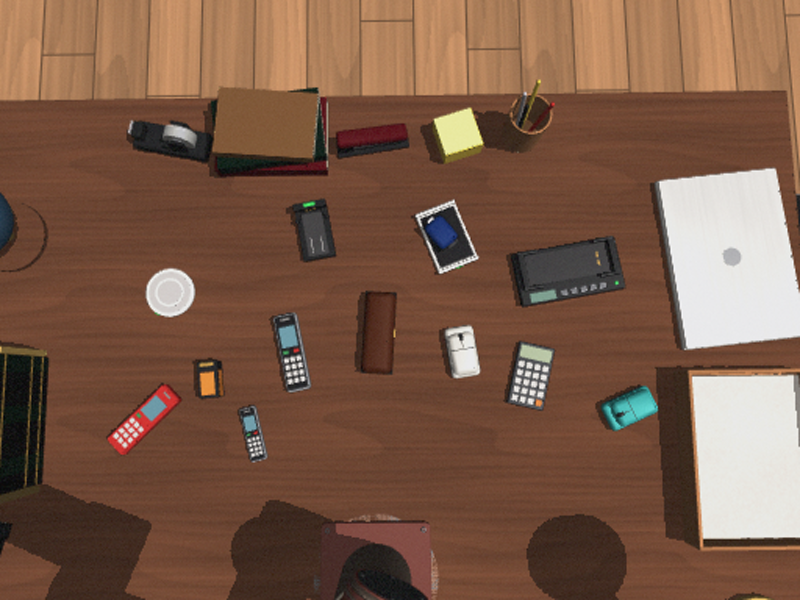

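View pics/side0.png

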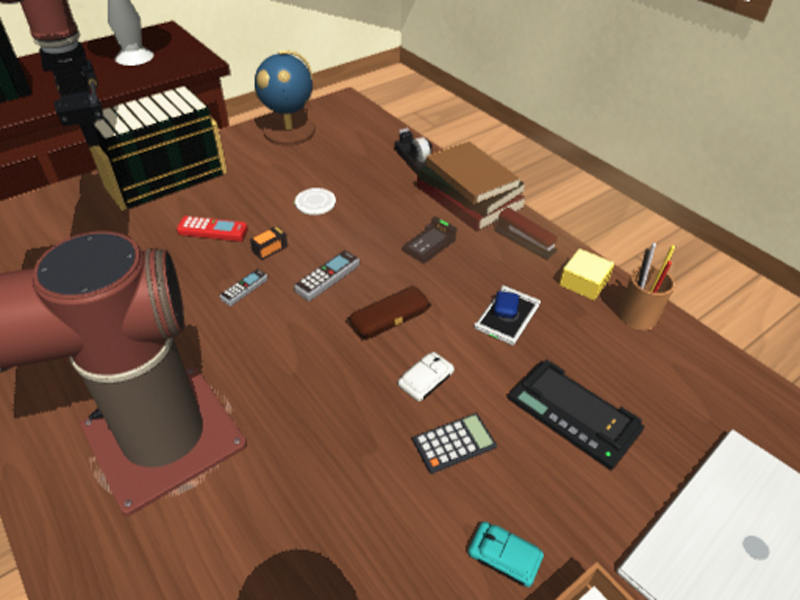

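The top view (800x600) shows the charger (314,230) with its green LED end up, pad (170,292), large silver handset (291,350), battery (208,379) with its gold stripe apparently up, dock (446,236) with navy case (440,232), mouse (462,350), base (567,270), calculator and glasses case. Red and small handsets and the turquoise mouse are decoys.

```bash
cat > vis.py <<'E'
import numpy as np, cv2
def cast(d,uv,z):
    R,t,K=d["R"],d["t"],d["K"]; C=-R.T@t
    v=R.T@np.linalg.inv(K)@np.array([uv[0],uv[1],1.0]); return (C+v*(z-C[2])/v[2])
def proj(d,X):
    p=d["K"]@(d["R"]@np.asarray(X,float)+d["t"]); return p[:2]/p[2]
def mask(fr,kind):
    h,s,v=[a.astype(int) for a in cv2.split(cv2.cvtColor(fr,cv2.COLOR_RGB2HSV))]
    R,G,B=[a.astype(int) for a in cv2.split(fr)]
    return {"white":(v>140)&(s<70),"navy":(B>R+25)&(B>G+15)&(s>120),"notdesk":~((R-B>14)&(R>G+8)),
            "orange":(R>170)&(G>70)&(B<80),"green":(G>R+40)&(G>B+20)}[kind].astype(np.uint8)*255
def rect(fr,kind,roi,z,d,hull=True):
    x0,y0,x1,y1=[int(a/1.5625) for a in roi]
    m=np.zeros(fr.shape[:2],np.uint8); m[y0:y1,x0:x1]=mask(fr,kind)[y0:y1,x0:x1]
    cs=cv2.findContours(m,cv2.RETR_EXTERNAL,cv2.CHAIN_APPROX_NONE)[0]
    c=max(cs,key=cv2.contourArea)
    P=np.array([cast(d,p[0],z)[:2] for p in c],np.float32)
    (cx,cy),(w,h),a=cv2.minAreaRect(P)
    if w<h: w,h,a=h,w,a+90
    return c,np.array([cx,cy]),(w,h),(a+90)%180-90
E
python3 - <<'E'
from vis import *
d=dict(np.load("top0.npz")); fr=d["frame"]
T={"earbuds":("navy",(405,195,480,265),.022),"pad":("white",(135,255,205,330),.005),"dock":("notdesk",(405,190,490,285),.008),
"mouse":("notdesk",(430,310,495,390),.017),"handset":("notdesk",(260,300,325,400),.012),"battery":("notdesk",(180,345,235,410),.02),"battop":("orange",(180,345,235,410),.04),
"base":("notdesk",(500,225,640,315),.012),"charger":("notdesk",(280,190,350,270),.012),"led":("green",(280,190,350,220),.038),"calc":("notdesk",(497,330,565,420),.006)}
o=cv2.resize(fr[:,:,::-1],None,fx=4,fy=4,interpolation=cv2.INTER_NEAREST)
for k,(kd,roi,z) in T.items():
    c,p,wh,a=rect(fr,kd,roi,z,d); print(k,p.round(4),np.round(wh,4),round(a,1))
    cv2.drawContours(o,[c*4+2],-1,(0,255,0) if kd!="green" else (0,0,255),1)
f=4/1.5625
o=o[int(180*f):int(415*f),int(130*f):int(640*f)]
cv2.imwrite("pics/ov.png",cv2.resize(o,(800,int(800*o.shape[0]/o.shape[1])),interpolation=cv2.INTER_AREA))
def crop(x0,y0,x1,y1):return cv2.resize(fr[:,:,::-1][int(y0/1.5625):int(y1/1.5625),int(x0/1.5625):int(x1/1.5625)],(390,290),interpolation=cv2.INTER_CUBIC)
cv2.imwrite("pics/crops.png",np.vstack([np.hstack([crop(260,190,381,280),crop(385,190,506,280)]),np.hstack([crop(160,335,281,425),crop(500,210,640,314)])]))
E
```

```text
earbuds [ 0.655  -0.1347] [0.059  0.0461] 43.3
pad [0.5447 0.399 ] [0.0961 0.0921] 45.5
dock [ 0.6486 -0.1457] [0.1332 0.084 ] 20.8
mouse [ 0.4223 -0.1698] [0.097  0.0566] 8.8
handset [0.4254 0.1574] [0.1508 0.0474] 11.9
battery [0.3753 0.3135] [0.071  0.0449] 1.5
battop [0.3659 0.3104] [0.0406 0.0246] 6.5
base [ 0.5777 -0.3814] [0.208  0.1072] -80.3
charger [0.6658 0.1146] [0.1195 0.066 ] 11.4
led [0.7103 0.1218] [0.0228 0.0083] -76.2
calc [ 0.3751 -0.3029] [0.1214 0.0703] -13.2
```

View pics/ov.png

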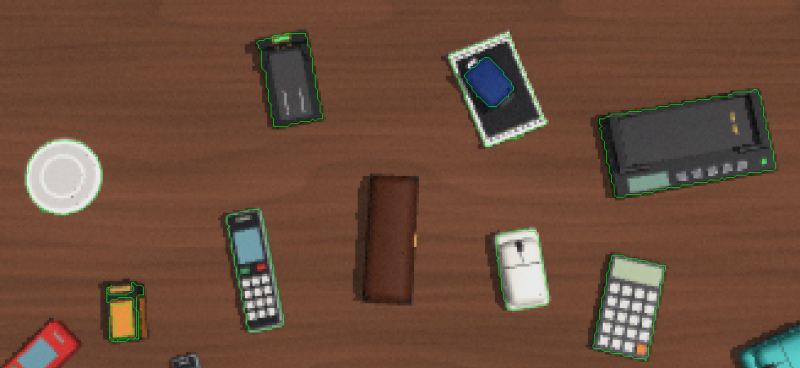

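View pics/crops.png

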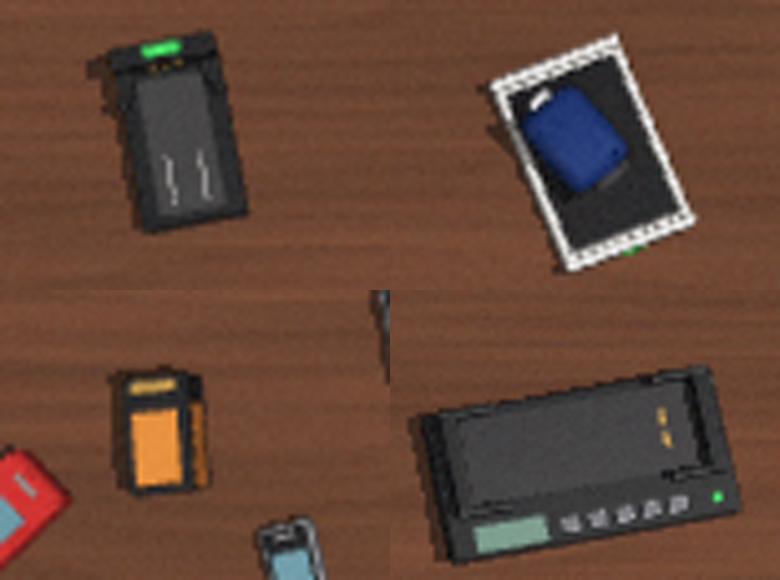

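The crops show the battery's gold stripe (contacts) pointing away from the robot, same as the charger's wall. The keys of the base are on its robot side. Moving now: the earbuds first.

```bash
cat > arm.py <<'E'
from workcell import r, solver, read_camera
import numpy as np
from vis import cast
UP=0.31; TIP=0.182
def rot(phi):
    c,s=np.cos(phi),np.sin(phi); return np.array([[-s,c,0],[c,s,0],[0,0,-1.0]])
def ori(xy,yaw,same=None):
    """tool closing across an object of this yaw (deg); the half turn with the smaller wrist angle"""
    best=None
    for k in (90,-90):
        R=rot(np.radians(yaw+k)); q=solver.inverse_kinematics([*xy,UP],R)
        if q is not None and (best is None or abs(q[5])<best[0]): best=(abs(q[5]),R)
    return best[1]
def pick(xy,yaw,tip,force,opening=1.0):
    R=ori(xy,yaw); r.set_gripper(opening); r.move_pose([*xy,UP],R)
    r.move_l([*xy,tip+TIP+.03],v=.25); r.move_l([*xy,tip+TIP],v=.08)
    r.set_gripper(0.0,force); s=r.sense(); print("grip",s["grip_width"]*87,s["grasp_force"],s["contact_force"],s["time"])
    r.move_l([*xy,UP],v=.25); s=r.sense(); print("up",s["grip_width"]*87,s["grasp_force"])
def down(xy,R,tip):
    r.move_pose([*xy,UP],R); r.move_l([*xy,tip+TIP+.015],v=.25)
    r.dwell(.2); return r.move_l([*xy,tip+TIP-.003],v=.03,contact_N=4)
def release(xy,opening):
    p=r.sense()["tool_pos"]; r.set_gripper(opening); r.move_l([p[0],p[1],UP],v=.25); print("t",r.sense()["time"])
def snap(*names):
    import cv2
    out=[]
    for n in names:
        d=read_camera(n); np.savez(f"{n}1.npz",**d); out.append(d)
    return out
E
python3 - <<'E'
from arm import *
pick([.655,-.1347],43.3,.015,15)
xy=[.5447,.399]; R=ori(xy,43.3)
print(down(xy,R,.015), r.sense()["tool_pos"][2]-TIP)
release(xy,.9)
E
```

```text
grip 46.57447983664179 14.704533219337463 [ 0.26940863 -0.0541941   1.20546245] 5.225
up 46.11137652046948 14.704096466302872
True 0.014595457076222368
t 10.4833
```

```bash
python3 - <<'E'
from arm import *
pick([.4223,-.1698],8.8,.003,15)
xy=[.6486,-.1457]; R=ori(xy,20.8)
print(down(xy,R,.013), r.sense()["tool_pos"][2]-TIP)
release(xy,.95)
pick([.4254,.1574],11.9,.004,20)
r.move_pose([.5,0.0,UP],ori([.5,0.0],0))
import cv2
a,b=snap("top","side")
f=lambda d,x0,y0,x1,y1:cv2.resize(d["frame"][y0:y1,x0:x1,::-1],(400,300),interpolation=cv2.INTER_CUBIC)
cv2.imwrite("pics/c2.png",np.vstack([np.hstack([f(a,80,110,240,230),f(a,260,110,420,230)]),np.hstack([f(b,130,100,290,220),f(b,255,160,415,280)])]))
E
```

```text
grip 55.833432023810836 15.00008761882782 [-0.04064372 -0.09888207  1.67813018] 14.775
up 55.802081542230425 14.999912828207016
True 0.01257582975972657
t 18.9667
grip 46.13306146233246 19.990980327129364 [-0.51987296  0.37441263  0.44749791] 22.5833
up 45.67437551337113 19.989375472068787
```

View pics/c2.png

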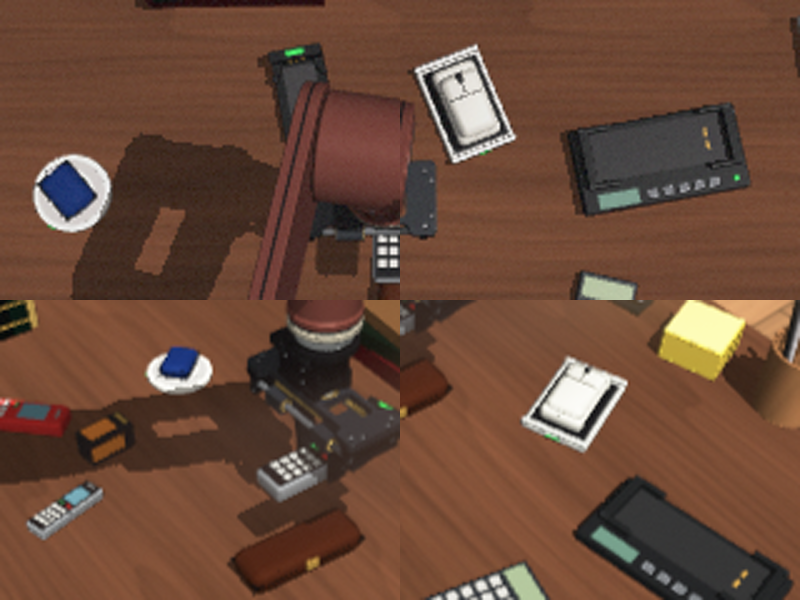

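The case sits mid-pad (top crop 66,190) and the mouse mid-dock (465,105). Next the handset.

```bash
python3 - <<'E'
from arm import *
xy=[.5915,-.379]; R=ori(xy,99.7)
print(down(xy,R,.022), r.sense()["tool_pos"][2]-TIP)
release(xy,.85)
import cv2
from vis import *
r.move_pose([.5,-.05,UP],ori([.5,-.05],0))
a,b=snap("top","side")
f=lambda d,x0,y0,x1,y1:cv2.resize(d["frame"][y0:y1,x0:x1,::-1],(400,300),interpolation=cv2.INTER_CUBIC)
cv2.imwrite("pics/c3.png",np.vstack([np.hstack([f(a,170,110,250,170),f(a,290,110,450,230)]),np.hstack([f(b,150,130,230,190),f(b,240,110,320,170)])]))
t0=dict(np.load("top0.npz")); print([rect(t0["frame"],"notdesk",(280,215,350,270),.009,t0)[1:]])
E
```

```text
True 0.021679342987989486
t 28.6
[(array([0.65553766, 0.11383133]), (0.09653984755277634, 0.06622298806905746), 9.665871620178223)]
```

View pics/c3.png

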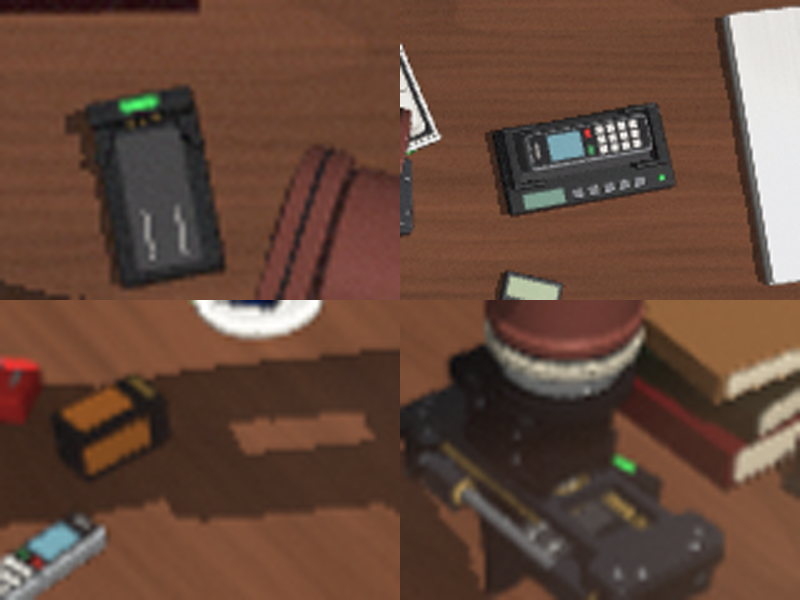

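The handset lies in the cradle (570,142 in the crop). The charger is clear: LED (139,103), contacts (143,123), stripes' middle (165,233).

```bash
python3 - <<'E'
from vis import *
a=dict(np.load("top1.npz")); s=dict(np.load("side0.npz")); t0=dict(np.load("top0.npz"))
P={k:cast(a,(170+u/5-.4,110+v/5-.4),z)[:2] for k,(u,v,z) in dict(led=(139,103,.038),gold=(143,124,.026),stripes=(165,233,.018),near=(173,276,.0)).items()}
for k,p in P.items(): print(k,p.round(4))
print("axis",np.degrees(np.arctan2(*(P["led"]-P["stripes"])[::-1])),np.degrees(np.arctan2(*(P["gold"]-P["near"])[::-1])))
# battery label+stripe centroid
m=mask(t0["frame"],"orange"); 
for roi in ((195,372,218,398),):
  pass
_,p,wh,an=rect(t0["frame"],"orange",(180,345,235,410),.04,t0); print(p,wh,an)
c=cv2.resize(s["frame"][130:175,250:305,::-1],None,fx=7,fy=7,interpolation=cv2.INTER_CUBIC)
b=cv2.resize(s["frame"][135:170,150:192,::-1],None,fx=9,fy=9,interpolation=cv2.INTER_CUBIC)
b=cv2.copyMakeBorder(b,0,c.shape[0]-b.shape[0],0,0,0) if b.shape[0]<=c.shape[0] else b[:c.shape[0]]
cv2.imwrite("pics/c4.png",np.hstack([c,b])); print(c.shape,b.shape)
E
```

```text
led [0.7105 0.122 ]
gold [0.7009 0.1211]
stripes [0.6345 0.1084]
near [0.6115 0.1057]
axis 10.079334177321094 9.801537005412305
[0.36585778 0.31039891] (0.04059705138206482, 0.024613823741674423) 6.52727746963501
(315, 385, 3) (315, 378, 3)
```

View pics/c4.png

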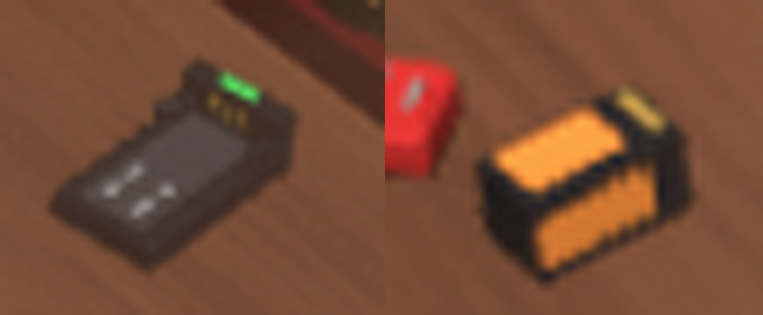

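```bash
python3 - <<'E'
from vis import *
s=dict(np.load("side0.npz"))
C=lambda u,v,z:cast(s,(250+u/7-.43,130+v/7-.43),z)[:2].round(4)
B=lambda u,v,z:cast(s,(150+(u-385)/9-.44,135+v/9-.44),z)[:2].round(4)
print("stripes",C(140,190,.018),"near bottom corner",C(150,270,0),"near left top",C(52,203,.018),"led",C(240,87,.038))
print("bat label",B(558,150,.04),"stripe",B(641,109,.04),"corners",B(482,160,.04),B(545,212,.04),B(688,140,.04),B(620,88,.04),"bottom",B(545,282,0),B(690,208,0))
E
```

```text
stripes [0.6361 0.1096] near bottom corner [0.6166 0.0765] near left top [0.5958 0.1273] led [0.7101 0.1236]
bat label [0.3653 0.3129] stripe [0.4021 0.3159] corners [0.3399 0.3244] [0.3442 0.2842] [0.407  0.2894] [0.4021 0.3317] bottom [0.343  0.2936] [0.4081 0.2986]
```

```bash
python3 - <<'E'
from arm import *
import cv2
pick([.374,.312],5,.014,30)
yaw=10.2; u=np.array([np.cos(np.radians(yaw)),np.sin(np.radians(yaw))]); con=np.array([.7045,.1219])
xy=con-.060*u; R=ori(xy,yaw)
print(down(xy,R,.032), r.sense()["tool_pos"]-[0,0,TIP], r.sense()["contact_force"])
p=r.sense()["tool_pos"]; r.dwell(.2)
t=p[:2]+.034*u
print(r.move_l([*t,p[2]],v=.02,contact_N=9)); s=r.sense()
print("moved",(s["tool_pos"][:2]-p[:2])@u,"back",(con-s["tool_pos"][:2])@u,s["contact_force"],s["grip_width"]*87,s["time"])
b,=snap("side")
cv2.imwrite("pics/c5.png",cv2.resize(b["frame"][100:190,220:340,::-1],None,fx=5,fy=5,interpolation=cv2.INTER_CUBIC))
E
```

```text
grip 37.388350911146745 29.99950567726046 [-0.78556056  0.30481869  0.26138001] 35.1167
up 37.748172958996705 29.999455930665135
True [0.64532932 0.11126071 0.03184111] [ 0.03253545 -0.69667197  2.89408274]
True
moved 0.000621774918840511 back 0.05949780497830796 [-0.79618937 -0.92013725  4.35522559] 37.712493070791986 39.7083
```

View pics/c5.png

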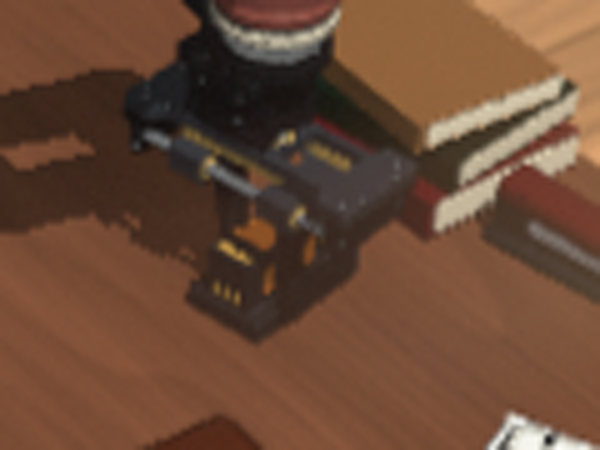

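The view shows the gold contacts facing the robot: the half-turn choice flipped the battery between pick and place. Lift and turn it back if the wrist permits.

```bash
python3 - <<'E'
from arm import *
s=r.sense(); print(s["joint_pos"])
for yaw in (10.2,):
  for k in (90,-90):
    R=rot(np.radians(yaw+k)); print(k,R[:,1]@s["tcp_rot"][:,1],solver.inverse_kinematics([.6454,.1113,UP],R),solver.inverse_kinematics([.374,.312,UP],R))
E
```

```text
[ 5.06137769e-02  4.82621554e-01  1.57240683e+00 -5.14255137e-04
  1.09034025e+00  1.44351909e+00]
90 -0.9999999940025537 [ 5.04681022e-02  3.67745204e-01  1.52840203e+00 -4.44089210e-16
  1.24544542e+00 -1.69835181e+00] [ 5.33176276e-01 -2.02901935e-02  1.97177780e+00 -4.44089210e-16
  1.19010505e+00 -1.21564363e+00]
-90 0.9999999940025536 [ 5.04681022e-02  3.67745204e-01  1.52840203e+00 -4.44089210e-16
  1.24544542e+00  1.44324085e+00] [ 5.33176276e-01 -2.02901935e-02  1.97177780e+00 -4.44089210e-16
  1.19010505e+00  1.92594902e+00]
```

```bash
python3 - <<'E'
from arm import *
import cv2
p=r.sense()["tool_pos"]; r.move_l([p[0],p[1],UP],v=.2)
yaw=10.2; u=np.array([np.cos(np.radians(yaw)),np.sin(np.radians(yaw))]); con=np.array([.7045,.1219])
xy=con-.060*u; R=rot(np.radians(yaw+90))
print(down(xy,R,.032)); p=r.sense()["tool_pos"]; f0=r.sense()["contact_force"]
for i in range(1,18):
    t=p[:2]+.002*i*u; r.move_l([*t,p[2]],v=.03); s=r.sense(); f=s["contact_force"]-f0
    a=(s["tool_pos"][:2]-p[:2])@u
    print(i,round(a*1e3,1),"along",round(f[:2]@u,1),"side",round(f[1]*u[0]-f[0]*u[1],1),"z",round(f[2],1))
    if f[:2]@u<-10: break
print("back",(con-s["tool_pos"][:2])@u,s["time"],s["grip_width"]*87)
b,a=snap("side","top")
cv2.imwrite("pics/c6.png",np.hstack([cv2.resize(d["frame"][y:y+75,x:x+75,::-1],(400,400),interpolation=cv2.INTER_CUBIC) for d,x,y in ((b,240,110),(a,170,110))]))
E
```

```text
True
1 2.2 along 1.4 side -0.8 z -3.5
2 3.8 along -2.3 side -0.2 z 1.0
3 5.9 along -3.2 side 0.4 z 1.6
4 8.0 along -2.3 side -0.6 z 0.9
5 10.0 along -2.7 side -0.9 z 0.2
6 12.0 along -1.6 side 0.2 z 0.7
7 14.0 along -2.5 side 0.4 z -0.1
8 16.0 along -2.1 side -0.2 z 0.3
9 18.0 along -2.3 side -0.7 z 0.7
10 20.0 along -2.1 side 0.1 z 0.7
11 22.0 along -3.3 side -0.2 z 1.6
12 24.0 along -2.7 side -1.1 z 1.3
13 24.9 along -11.1 side -0.4 z 6.7
back 0.03528380195716634 47.4833 37.51162535949742
```

View pics/c6.png

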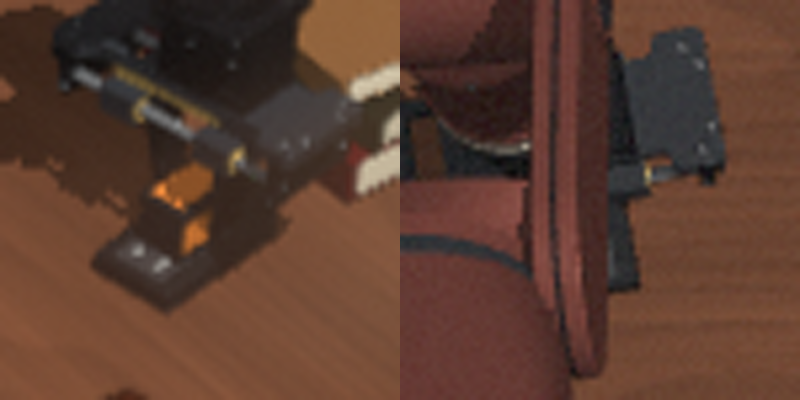

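Home contact came at 24.9 mm (35.3 back), right where expected. Release and check.

```bash
python3 - <<'E'
from arm import *
import cv2
release(None,.8)
r.move_pose([.40,.0,.4],ori([.40,.0],0))
a,b=snap("top","side")
f=lambda d,x0,y0,x1,y1:cv2.resize(d["frame"][y0:y1,x0:x1,::-1],(400,300),interpolation=cv2.INTER_CUBIC)
cv2.imwrite("pics/c7.png",np.vstack([np.hstack([f(a,170,110,250,170),f(a,260,110,420,230)]),np.hstack([f(a,70,150,150,210),f(b,240,130,320,190)])]))
print(r.sense()["time"])
E
```

```text
t 48.95
51.6417
```

View pics/c7.png

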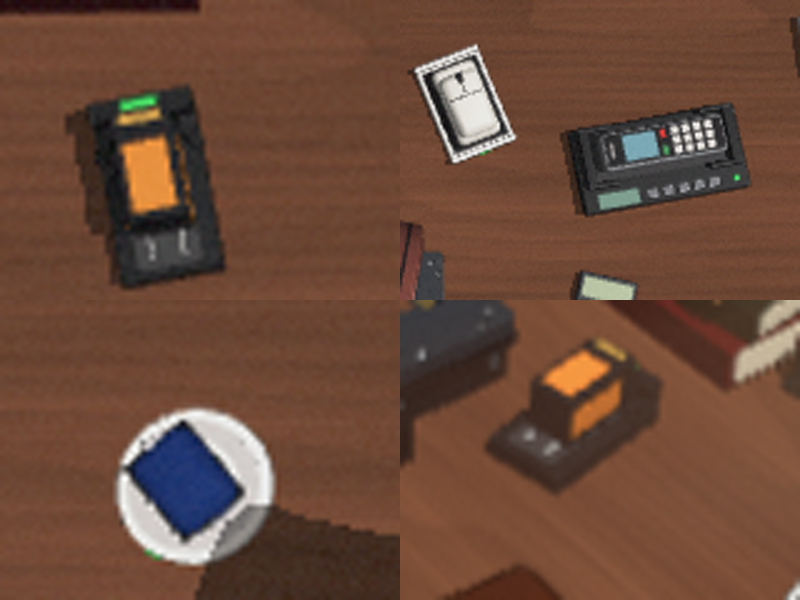

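All four things sit home on their chargers: the battery is against the contacts, and the case's apparent offset on the pad matches parallax.

```bash
python3 -c "
from workcell import r
print(r.job_done())"
```

```text
the job is handed in; nothing more can be done
None
```

I handed the job in at about 52 s of the 112 s allowed. The last pictures show the earbuds case on the pad, the mouse on its dock, the handset face up in the cradle and the battery home against the charger's contacts; the hand-in returned no verdict.

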